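# Latch the instrument case

## Robot

A 6-joint arm with a two-finger parallel gripper is mounted at the origin on the work surface. World frame = base frame: x ahead of the robot, y to its left, z up, the work surface at z = 0. Lengths are in m, angles in rad, forces in N, time in s.
With the tool pointing down it reaches from about 0.3 to 0.775 m from the base axis. Payload 14.6 kg.
Tool frame: the origin (TCP) lies between the finger pads, 19 mm behind the fingertips; this is the grasp point; z points along the fingers, y is the line along which they close (so a half turn about z gives the same grasp; the last joint's range is limited). The gripper opens to 94 mm and grips with 3 to 60 N. Pads are 16 mm wide; open, the fingers measure 119 mm over their backs; the gripper's body (75 mm by 177 mm) begins 78 mm behind the grasp point.
Start: joints at [1.179, 0.3, 1.521, -0, 1.321, -0.067], TCP at [0.176, 0.521, 0.224] pointing down, gripper open.
Joint ranges: [-3.03, 3.03], [-0.79, 2.21], [0.23, 2.52], [-1.04, 4.18], [0, 3.07], [-2.55, 2.55]. Speed limits (rad/s): [2.22, 2.22, 2.57, 3.14, 3.14, 3.14].

## Interface

Orientations are given as [roll, pitch, yaw] about the fixed x, y, z axes, in that order (R = Rz(yaw) Ry(pitch) Rx(roll)).
In Python, from station import ctrl gives the robot as it stands. The module is installed in compiled form; this text tells all that it offers.
- The arm moves only by the tool carry_out, never from a script. Its argument "commands" is a list of rows, each a list of 3 entries, a list of its own where there are three numbers: the closure, from 0 (fully open) to 1 (shut), then the shift along the tool's x, y, z in mm, then the turn, a rotation vector about the tool's x, y, z in rad. In form: [[gripper, [tx, ty, tz], [wx, wy, wz]], ...]. A call has 1 to 10 rows; each row shifts and turns the commanded pose from where the row before left it, along the tool's axes as they then stand; what a row does not reach is not made up. A row lasts 1/8 s, in which the tool goes at most 62.5 mm and 10.7 degrees, less where a joint would pass 70% of its speed; a pose out of reach is approached as far as the arm can. A call with a gripper value outside its range is refused whole. The fingers move at their own pace and stop on an object; "squeeze" is the grip in N (left out, the last holds). Time passes only in rows, so rows that do not move let the fingers close. It gives the time, the measured TCP pose, the force, the opening and the grip force at its end, in the units of the state.
- ctrl.get_obs(): the state, without advancing time (a new reading comes with each control period).
- ctrl.camera(name): name is "side" or "top"; returns a dict with "img" (420x560x3 uint8, blue, green, red), "camera_matrix" (3x3 intrinsics, pixels), "k1" (the pictures are not rectified: a ray, as slopes to the right and down, at radius r is drawn at 1 + k1 r^2 times it, then the intrinsics apply), "rvec" (rotation vector, rad) and "tvec" (3), from world to camera coordinates, as OpenCV has them. Camera axes: x right, y down, z forward; pixel columns grow to the right and rows downward; lengths in m; the calibration is good to about 2 mm. A picture is of the moment at which its call begins. There is no depth.
- ctrl.hand_in(): hands the job in; it is judged then, once.
Trained networks look in the newest picture that a camera, given by its name, has taken for a name from the list of things; names that differ only in an ending like _2 or _b are one class to them, and where a whole thing is asked for, a point or a joint stands for the part that bears it (a point fixed in the world has none). Each returns a list of dicts, best first, with "score" (0 to 1); they miss things now and then, are a little off and sometimes report something else, mostly with a low value. They report only what shows in the picture. A call takes as long as a camera call.
- ctrl.outline_of(thing, camera): "region" (420x560 bool, what is visible of it).
- ctrl.place_of(thing, camera): "at" ([x, y, z] in m, in world coordinates, good to about 4 mm: a listed point, or the origin of a listed thing).
The state is a dict: "time_s": time; "qpos": joint angles; "joint_vel": joint speeds; "tau": joint torques, N m; "ee_pos": TCP position; "eef_rot": TCP orientation; "force": force on the tool from outside, world axes, zero at the start; "moment": the same for the moment, N m; "grip_width": finger opening in m; "grip_force": force on a finger pad.
Only numpy, scipy, OpenCV 4.12 (cv2) and the standard library are available. Lean on these libraries where they do the work, as an engineer would, in place of code of your own. Each camera call takes 0.05 s, during which the arm holds its last target. There are 200 camera calls.

## Task

Close the foam-lined instrument case on the desk: hook the latch's claw over the brass keeper on the lid and draw it back just until it catches, then swing the red lever all the way over until it lies flat and the lid is drawn tight. Work gently and by feel, never forcing the claw or the lever, leave everything else on the desk where it is, and let go at the end.

Things in the scene. Friction and masses are not known exactly. Their poses are not given: they have to be found in the camera images.
- case: Dark teal case, fixed, standing on its hinge edge, mouth (seam) on top. 158 x 340 x 200 mm. Origin on the desk under the middle of the seam; x points from the body half (x -100 to 0 mm) to the lid half (x 0 to 58), y runs along the seam, z up; top face at z = 200 mm. Its one draw latch sits at y = 0 on the top face and works in the case's x-z plane.
- lid (a joint): Lid half, 58 mm thick, hinged at the case's origin line (x = 0, z = 0); rad, 0 = shut, grows as its top tips to +x of the case. Foam springs it ajar to 0.085 (17 mm gap on top): it stays there until the keeper is pulled with some 8 N, then yields 0.45 mm per N. Latched it is drawn to about 0.014, give or take 0.016.
- lever (a joint): Lever, rad: 0 = shut, flat on the body half, end towards -x of the case; 1.57 upright; 2.7 = forward stop, leaning to the lid. Steel strip 16 mm wide, 5 mm thick, red grip. Friction (0.021 N m) holds it where left. Once hooked, slack ends at about 1.9 (1.6 to 2.2); below that it pulls the lid, at most about 8 N at its end; over centre at about 0.17, then pulled flat.
- claw (a joint): Claw, hinged on the lever, value in rad relative to the lever. The claw's slope above horizontal, rising towards its hook, is claw minus lever. Slight friction (0.015 N m) makes it stay, and turn along with the lever, unless something holds it.
- lever_pivot (a point): Lever pivot axis (parallel to the case's y), 30 mm from the seam on the body half, 14 mm above the case's top. The claw's pivot is on the lever, 14 mm from this axis; with the lever shut it lies 13.8 mm to -x and 2.4 mm below it, and it turns with the lever.
- lever_tip (a point): Middle of the lever's free end, 55 mm from the pivot. With the lever shut its upper face is 16.5 mm above the case's top.
- claw_knob (a point): Centre of the red cross knob on the claw's end: a lying cylinder 12 mm across and 28 mm long along the case's y, flat ends, to be pinched by its ends from above; it may turn in the fingers as the claw is moved. It stands 17 mm above the throat centre.
- claw_hook (a point): Centre of the hook's throat, 75 mm from the claw's pivot. The hook is a C open towards the lever: roof 4 mm above this point, front plate 3 mm beyond it, and, 5 mm below it, a lip 3.5 mm long reaching back from the front plate. Front plate and lip go down beyond the keeper bar until the roof rests on the bar; drawn back towards the body half, the lip slides under the bar and catches.
- keeper_seat (a point): Nominal centre of the keeper, a brass bar 6 mm thick and 26 mm long along the case's y, 12 mm above the lid's top. The bar is on an adjuster: it really sits up to 3 mm to either side of this point along the case's x (not reported). Hooked, the throat centre is on the bar. With the lever at its forward stop the throat can reach some 5 to 12 mm beyond the bar.
- latch_base: Steel base plate of the latch, 50 x 34 mm, 3 mm thick, on the body half; carries lever and claw. Origin on the case's top under the lever pivot, same axes as the case.
- keeper_mount: Steel plate on the lid's top, 30 x 30 x 3 mm, carries the keeper bar. Moves with the lid.
- stapler: Bystander: blue stapler lying near the case on the robot's side, 120 x 32 x 42 mm.
- note_block: Bystander: yellow block of sticky notes, 76 x 76 x 30 mm, beyond the case's lid.
- mug: Bystander: white mug, 80 mm across, 95 mm high.
- tissue_box: Bystander: tissue box, 120 x 230 x 85 mm.
- mouse: Bystander: computer mouse on its pad, about 80 x 60 x 33 mm.

How it is judged:
On the way, in this order (a step that is already met when the one before it is completed fails the run):
1. the claw's hook sits over the keeper bar with the lever still up (z of claw_hook in the frame of keeper_seat between -0.004 and 0.003 m and x of claw_hook in the frame of keeper_seat between -0.006 and 0.012 m and value of joint lever above 1.4 rad), for 0.2 s.
2. the lever is swung down flat and the lid drawn tight (value of joint lever below 0.09 rad and value of joint lid below 0.035 rad), for 0.2 s.
At the end, for the whole second after the job is handed in: The claw is hooked on the keeper (throat within 3 mm above and 4 mm below the bar), the lever lies flat (under 0.09 rad) and still, and the lid is drawn to under 0.035 rad (7 mm at the top) (all of step 2 and velocity of joint lever between -0.05 and 0.05 rad/s and z of claw_hook in the frame of keeper_seat between -0.004 and 0.003 m); the robot touches nothing.
It fails at once if the hook is pressed or hauled against the keeper with more than 18 N by the hand on the claw (TCP within 30 mm of its knob) (distance between the grasp point and claw_knob below 0.03 m and contact force between latch_base and keeper_mount above 18 N).
It fails at once if the lever is pushed with more than 30 N while it is swung (under 1.5 rad) (value of joint lever below 1.5 rad and contact force between the fingers and latch_base above 30 N).
It fails at once if the stapler, note block, mug, tissue box or mouse is moved by more than 20 mm (distance of any of stapler, note_block, mug, tissue_box, mouse from where it was at the start of the episode above 0.02 m).
It also fails if it takes over 54 s, if anything falls off the work surface, if the arm or the gripper's body presses on something with over 40 N, if the wrist force passes 120 N, or if a joint passes its speed limit or range.

## Working session

There is one attempt and no reset: what is moved stays moved. The work goes in short steps, Python scripts to look and compute and a tool call to move; the robot and the scene stay as the last step left them, time stands still between calls to the robot, and variables do not carry over. Pictures are saved under pics/ and viewed, at most 10 in all, crops included, and the job is handed in when it is done.

Besides the shell and the picture viewer there is one more tool, called after "Emit:" by a JSON object that holds its "op" and its "data", one argument or row to a line. carry_out: Moves the arm, as the interface text tells. Its arguments: {"type":"object","properties":{"commands":{"type":"array","items":{"type":"array"}},"squeeze":{"type":"number"}},"required":["commands"]}

```bash
mkdir -p pics; cat > h.py <<'E'
import numpy as np, cv2
from scipy.spatial.transform import Rotation as R
from station import ctrl
def shot(cam,name=None):
    c=ctrl.camera(cam)
    if name: cv2.imwrite('pics/'+name+'.png',c['img'])
    return c
def find(things,cams=('side','top')):
    for t in things:
        for cam in cams:
            for d in ctrl.place_of(t,cam)[:1]: print(t,cam,np.round(np.array(d['at'])*1000,1),round(d['score'],2))
def proj(c,p):
    P=R.from_rotvec(np.ravel(c['rvec'])).apply(np.atleast_2d(p))+np.ravel(c['tvec'])
    s=P[:,:2]/P[:,2:]; s=s*(1+c['k1']*(s**2).sum(1,keepdims=True)); K=c['camera_matrix']
    return s@K[:2,:2].T+K[:2,2]
E
python3 - <<'E'
from h import *
a=shot('side','s0');b=shot('top','t0')
find(['case','lever_pivot','lever_tip','claw_knob','claw_hook','keeper_seat','latch_base','keeper_mount','stapler','mug','note_block','tissue_box','mouse'])
cv2.imwrite('pics/both0.png',np.hstack([a['img'],b['img']])[:, :]) if 0 else None
o=ctrl.get_obs();print(o['time_s'],o['ee_pos'],o['eef_rot'],o['force'])
for c in(a,b):print(-R.from_rotvec(np.ravel(c['rvec'])).as_matrix().T@np.ravel(c['tvec']))
E
```

```text
case side [622.4 448.6  -2.5] 0.6
case top [ 5.485e+02  6.500e+00 -4.000e-01] 0.8
lever_pivot side [516.1  15.6 217.3] 0.78
lever_pivot top [516.3  14.6 215.6] 0.77
lever_tip top [539.    6.2 265.2] 0.66
claw_knob top [559.    1.7 292.6] 0.65
claw_hook side [568.7   1.7 282.7] 0.67
claw_hook top [568.7  -2.  280.9] 0.54
keeper_seat side [5.657e+02 2.000e-01 2.863e+02] 0.45
keeper_seat top [587.1  -6.  209.3] 0.47
latch_base side [516.8  18.4 199.3] 0.79
latch_base top [515.2  13.3 199.2] 0.75
keeper_mount side [514.6  16.5 216.5] 0.64
keeper_mount top [582.7 -10.3 199. ] 0.47
stapler side [591.3  -8.6 196.1] 0.71
stapler top [392.5  71.2   1.8] 0.57
mug side [617.2 446.9  -3.6] 0.54
mug top [622.4 446.8  -3.6] 0.86
note_block top [ 669.5 -104.7    2.7] 0.6
tissue_box side [ 635.3 -488.5   -3.5] 0.94
tissue_box top [ 634.5 -485.     2.5] 0.74
mouse side [ 402.  -619.1    7. ] 0.69
mouse top [ 402.3 -618.3    6.3] 0.76
1.4 [0.1755036  0.52122934 0.22424946] [-3.14158992e+00 -9.68000259e-06  2.81678794e+00] [-0.50948825  0.48904998 -0.48050316]
[ 0.04035391 -0.98099704  0.93213722]
[ 0.48433153 -0.07666141  1.3493384 ]
```

```bash
python3 - <<'E'
import cv2,numpy as np
for n in('s','t'):
    i=cv2.imread(f'pics/{n}0.png');
    print(n,i.shape)
from h import *
a=shot('side');b=shot('top')
for c,n in((a,'s'),(b,'t')):
    p=proj(c,[[.545,0,.23]])[0];print(p)
    x,y=int(p[0]),int(p[1]);x0=max(0,x-70);y0=max(0,y-70)
    cr=c['img'][y0:y0+140,x0:x0+140];print(x0,y0,cr.shape)
    cv2.imwrite(f'pics/{n}c.png',cv2.resize(cr,(400,400),interpolation=cv2.INTER_CUBIC))
f=cv2.hconcat([cv2.imread('pics/sc.png'),cv2.imread('pics/tc.png')]);
g=cv2.hconcat([cv2.resize(a['img'],(267,200)),cv2.resize(b['img'],(267,200))])
g=cv2.copyMakeBorder(g,0,0,0,800-g.shape[1],0)
cv2.imwrite('pics/v0.png',cv2.vconcat([f,g]))
E
```

```text
s (420, 560, 3)
t (420, 560, 3)
[268.14431737 183.92668237]
198 113 (140, 140, 3)
[249.60473461 222.56682402]
179 152 (140, 140, 3)
```

View pics/v0.png

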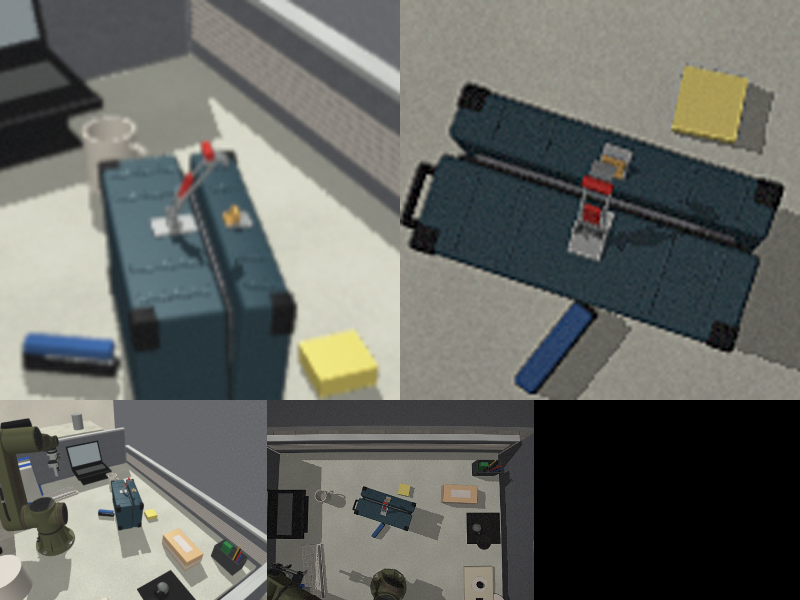

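The top view shows the lever (red grip, crop px 592,214) leaning toward the lid. The claw knob is at (597,186) and the keeper at (614,165). The case is yawed about -16.5°, and the positions from the networks agree with this. I'll approach above the knob.

Emit:
{"op": "carry_out", "data": {
  "commands": [
    [0,[0,0,-50],[0,0,-0.037]],
    [0,[0,0,-50],[0,0,0]],
    [0,[-43,-32,-50],[0,0,0]],
    [0.2,[-43,-32,0],[0,0,0]],
    [0.3,[-43,-32,0],[0,0,0]],
    [0.4,[-43,-32,0],[0,0,0]],
    [0.4,[-43,-32,0],[0,0,0]],
    [0.4,[-43,-32,0],[0,0,0]],
    [0.4,[-43,-32,0],[0,0,0]],
    [0.4,[-43,-33,0],[0,0,0]]
  ],
  "squeeze": 10
}}

```text
time_s: 2.75
ee_pos: [0.4284, 0.1819, 0.3671]
eef_rot: [3.141, 0.0, 2.854]
force: [0.4, -0.4, -0.4]
grip_width: 0.0563
grip_force: 0.0
```

Emit:
{"op": "carry_out", "data": {
  "commands": [
    [0.4,[-43,-33,0],[0,0,0]],
    [0.4,[-43,-33,0],[0,0,0]],
    [0.4,[-43,-33,0],[0,0,0]],
    [0.4,[-43,-33,0],[0,0,0]],
    [0.4,[0,0,0],[0,0,0]]
  ]
}}

```text
time_s: 3.38
ee_pos: [0.5562, 0.0055, 0.3657]
eef_rot: [-3.141, -0.002, 2.85]
force: [-0.5, 0.1, -0.7]
grip_width: 0.0565
grip_force: 0.0
```

```bash
cat >> h.py <<'E'
def state():
    o=ctrl.get_obs();r=R.from_euler('xyz',o['eef_rot']);print('t',o['time_s'],'tcp',np.round(o['ee_pos']*1000,1),'yaw',round(np.degrees(o['eef_rot'][2]),2),'F',np.round(o['force'],1),'w',o['grip_width'],'gf',o['grip_force']);return o,r
def to(p):
    o,r=state();print('tool shift',np.round(r.inv().apply(np.array(p)-np.array(o['ee_pos'])*1000),1))
E
python3 - <<'E'
from h import *
shot('side');shot('top')
find(['claw_knob','keeper_seat','lever_tip','lever_pivot','keeper_mount'])
to([559,2,301])
E
```

```text
claw_knob side [559.1   1.5 296.2] 0.61
keeper_seat side [593.2 -11.3 205.9] 0.62
lever_tip side [536.7   7.  265.2] 0.56
lever_tip top [539.6   8.3 261.7] 0.45
lever_pivot side [517.5  15.8 212.6] 0.72
lever_pivot top [515.6  18.8 215.9] 0.58
keeper_mount side [587.4  -6.9 196.8] 0.49
t 3.975 tcp [555.    8.3 367. ] yaw 163.53 F [ 0.5  0.3 -0.3] w 0.056370324851449986 gf 0.0
tool shift [-5.6 -5.  66. ]
```

Emit:
{"op": "carry_out", "data": {
  "commands": [
    [0.4,[-5,-5,25],[0,0,0]],
    [0.4,[0,0,25],[0,0,0]],
    [0.4,[0,0,15],[0,0,0]],
    [0.4,[0,0,0],[0,0,0]]
  ]
}}

```text
time_s: 4.47
ee_pos: [0.5583, 0.002, 0.3014]
eef_rot: [-3.141, -0.001, 2.854]
force: [-0.7, 0.4, 1.1]
grip_width: 0.0564
grip_force: 0.0
```

```bash
python3 - <<'E'
from h import *
state()
for c,n in((shot('side'),'s'),(shot('top'),'t')):
    p=proj(c,[[.55,0,.26]])[0];x,y=int(p[0])-50,int(p[1])-50;print(x,y)
    cv2.imwrite(f'pics/{n}c.png',cv2.resize(c['img'][y:y+100,x:x+100],(400,400),interpolation=cv2.INTER_CUBIC))
cv2.imwrite('pics/v1.png',cv2.hconcat([cv2.imread('pics/sc.png'),cv2.imread('pics/tc.png')]))
E
```

```text
t 4.475 tcp [558.3   2.  301.4] yaw 163.52 F [-0.7  0.4  1.1] w 0.056371703908047015 gf 0.0
219 125
198 170
```

View pics/v1.png

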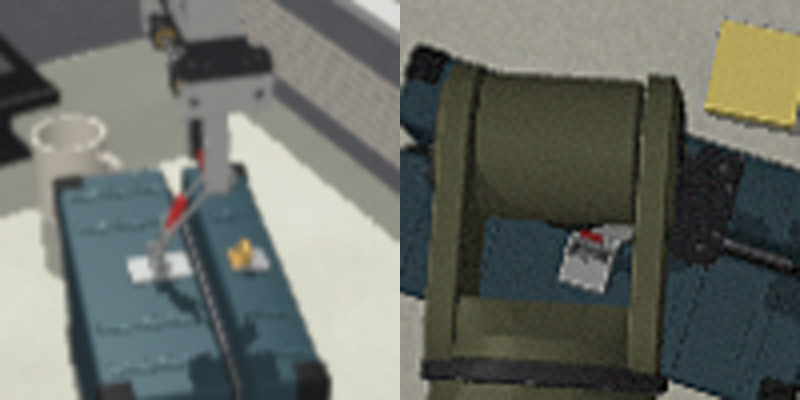

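The fingers straddle the knob (side crop px ~205,165). I'll close them gently.

Emit:
{"op": "carry_out", "data": {
  "commands": [
    [0.6,[0,0,0],[0,0,0]],
    [0.75,[0,0,0],[0,0,0]],
    [0.85,[0,0,0],[0,0,0]],
    [0.85,[0,0,0],[0,0,0]]
  ],
  "squeeze": 10
}}

```text
time_s: 5.08
ee_pos: [0.5586, 0.0018, 0.3021]
eef_rot: [-3.142, 0.0, 2.854]
force: [-0.4, -0.3, 1.9]
grip_width: 0.0276
grip_force: 10.0
```

Emit:
{"op": "carry_out", "data": {
  "commands": [
    [0.85,[-6,0,4],[0,0,0]],
    [0.85,[-6,0,5],[0,0,0]],
    [0.85,[-6,0,5],[0,0,0]],
    [0.85,[-5,0,4],[0,0,0]],
    [0.85,[0,0,0],[0,0,0]]
  ]
}}

```text
time_s: 5.7
ee_pos: [0.5806, -0.0049, 0.2831]
eef_rot: [-3.141, -0.001, 2.854]
force: [-2.3, -2.1, -0.7]
grip_width: 0.028
grip_force: 10.0
```

Emit:
{"op": "carry_out", "data": {
  "commands": [
    [0.85,[-5,0,6],[0,0,0]],
    [0.85,[-4,0,6],[0,0,0]],
    [0.85,[-3,0,6],[0,0,0]],
    [0.85,[-3,0,6],[0,0,0]],
    [0.85,[-2,0,5],[0,0,0]],
    [0.85,[0,0,0],[0,0,0]]
  ]
}}

```text
time_s: 6.45
ee_pos: [0.597, -0.0096, 0.2544]
eef_rot: [-3.141, -0.0, 2.854]
force: [-0.0, -4.5, -1.0]
grip_width: 0.0278
grip_force: 10.0
```

```bash
python3 - <<'E'
from h import *
state()
c=shot('side');shot('top');find(['claw_hook','claw_knob','keeper_seat','lever_tip','lever_pivot'])
p=proj(c,[[.56,0,.23]])[0];x,y=int(p[0])-50,int(p[1])-37;print(x,y)
cv2.imwrite('pics/v2.png',cv2.resize(c['img'][y:y+75,x:x+100],(800,600),interpolation=cv2.INTER_CUBIC))
E
```

```text
t 6.45 tcp [597.   -9.6 254.4] yaw 163.5 F [-0.  -4.5 -1. ] w 0.02784700504005142 gf 9.999994486570358
claw_hook side [598.1  -9.1 235. ] 0.48
claw_knob side [598.2 -12.5 248.9] 0.38
keeper_seat side [591.5 -11.2 208.1] 0.36
keeper_seat top [512.   17.5 216.7] 0.58
lever_tip side [555.7   2.4 250.9] 0.62
lever_tip top [ 5.552e+02 -5.000e-01  2.488e+02] 0.58
lever_pivot side [517.2  15.5 216.3] 0.58
lever_pivot top [510.7  13.7 213.3] 0.62
222 145
```

View pics/v2.png

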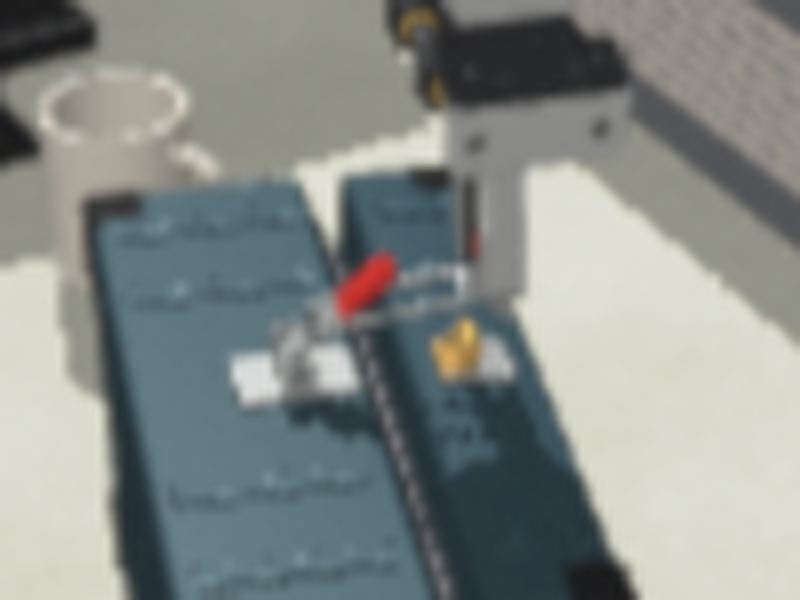

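The claw hangs over the keeper (px ~460,345) with the knob in the fingers, and the lever is leaning forward at about 2.4. I'll continue down, beyond the bar.

Emit:
{"op": "carry_out", "data": {
  "commands": [
    [0.85,[-2,-0.5,3],[0,0,0]],
    [0.85,[-1,-0.5,3],[0,0,0]],
    [0.85,[-1,0,3],[0,0,0]],
    [0.85,[-0.5,0,3],[0,0,0]],
    [0.85,[0,0,0],[0,0,0]]
  ]
}}

```text
time_s: 7.68
ee_pos: [0.6011, -0.0117, 0.2428]
eef_rot: [3.141, 0.0, 2.854]
force: [1.2, -2.3, 0.1]
grip_width: 0.0277
grip_force: 10.0
```

Emit:
{"op": "carry_out", "data": {
  "commands": [
    [0.85,[-1,0,2],[0,0,0]],
    [0.85,[0,0,2],[0,0,0]],
    [0.85,[0,0,1],[0,0,0]],
    [0.85,[0,0,0],[0,0,0]]
  ]
}}

```text
time_s: 8.18
ee_pos: [0.602, -0.0121, 0.2379]
eef_rot: [3.142, 0.001, 2.854]
force: [1.4, -0.9, 0.8]
grip_width: 0.0277
grip_force: 10.0
```

Emit:
{"op": "carry_out", "data": {
  "commands": [
    [0.85,[0,0,1],[0,0,0]],
    [0.85,[0,0,1],[0,0,0]],
    [0.85,[0,0,0],[0,0,0]]
  ]
}}

```text
time_s: 8.55
ee_pos: [0.602, -0.012, 0.2359]
eef_rot: [3.142, 0.0, 2.854]
force: [2.7, -2.4, 0.4]
grip_width: 0.0278
grip_force: 10.0
```

Emit:
{"op": "carry_out", "data": {
  "commands": [
    [0.85,[-1,0,0],[0,0,0]],
    [0.85,[-1,0,0],[0,0,0]],
    [0.85,[0,0,0],[0,0,0]]
  ]
}}

```text
time_s: 8.93
ee_pos: [0.6028, -0.0122, 0.2351]
eef_rot: [-3.141, -0.004, 2.854]
force: [-8.6, 0.7, 0.3]
grip_width: 0.0276
grip_force: 10.0
```

Emit:
{"op": "carry_out", "data": {
  "commands": [
    [0.85,[0,0,1],[0,0,0]],
    [0.85,[0,0,1],[0,0,0]],
    [0.85,[0,0,0],[0,0,0]]
  ]
}}

```text
time_s: 9.3
ee_pos: [0.6032, -0.0123, 0.2335]
eef_rot: [-3.141, -0.002, 2.854]
force: [-5.9, -0.1, -0.7]
grip_width: 0.0277
grip_force: 10.0
```

At the forward stop. I'll ease back slightly and keep descending.

Emit:
{"op": "carry_out", "data": {
  "commands": [
    [0.85,[0.5,0,1],[0,0,0]],
    [0.85,[0,0,1],[0,0,0]],
    [0.85,[0,0,0],[0,0,0]]
  ]
}}

```text
time_s: 9.68
ee_pos: [0.6033, -0.0124, 0.2318]
eef_rot: [-3.142, -0.0, 2.854]
force: [-1.7, -1.2, -0.6]
grip_width: 0.028
grip_force: 10.0
```

```bash
python3 - <<'E'
from h import *
state()
c=shot('side');find(['claw_hook','claw_knob','keeper_seat','lever_tip'],('side',))
p=proj(c,[[.575,0,.22]])[0];x,y=int(p[0])-40,int(p[1])-30;print(x,y)
cv2.imwrite('pics/v3.png',cv2.resize(c['img'][y:y+60,x:x+80],(800,600),interpolation=cv2.INTER_CUBIC))
E
```

```text
t 9.675 tcp [603.3 -12.4 231.8] yaw 163.51 F [-1.7 -1.2 -0.6] w 0.028045313561612127 gf 10.000036060810089
claw_hook side [598.6  -7.4 212.4] 0.55
claw_knob side [603.1 -14.8 226. ] 0.56
keeper_seat side [591.  -11.8 210.4] 0.54
lever_tip side [564.3  -1.3 238.4] 0.5
236 153
```

View pics/v3.png

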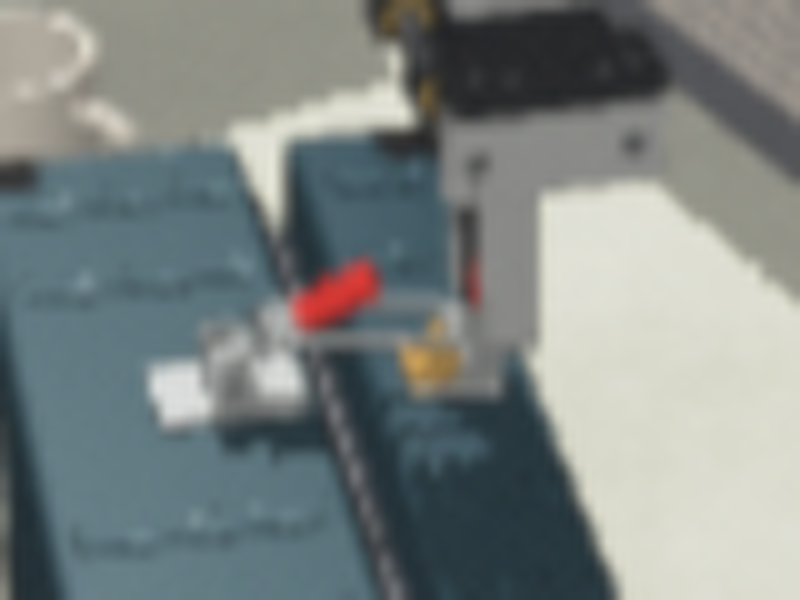

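The hook is just beyond the brass bar (px ~430,360) and the lever is near its forward stop. I'll feel for the roof contact.

Emit:
{"op": "carry_out", "data": {
  "commands": [
    [0.85,[0.2,0,1],[0,0,0]],
    [0.85,[0,0,0],[0,0,0]]
  ]
}}

```text
time_s: 10.18
ee_pos: [0.6033, -0.0124, 0.2309]
eef_rot: [3.142, 0.001, 2.854]
force: [0.6, -1.5, 0.3]
grip_width: 0.0277
grip_force: 10.0
```

Emit:
{"op": "carry_out", "data": {
  "commands": [
    [0.85,[0.2,0,1],[0,0,0]],
    [0.85,[0,0,0],[0,0,0]]
  ]
}}

```text
time_s: 10.42
ee_pos: [0.6032, -0.0124, 0.2299]
eef_rot: [3.142, 0.001, 2.854]
force: [2.9, -2.3, 1.2]
grip_width: 0.028
grip_force: 10.0
```

Emit:
{"op": "carry_out", "data": {
  "commands": [
    [0.85,[0,0,1],[0,0,0]],
    [0.85,[0,0,0],[0,0,0]]
  ]
}}

```text
time_s: 10.68
ee_pos: [0.603, -0.0124, 0.2289]
eef_rot: [-3.142, 0.0, 2.854]
force: [3.0, -2.5, -0.0]
grip_width: 0.0277
grip_force: 10.0
```

Emit:
{"op": "carry_out", "data": {
  "commands": [
    [0.85,[0,0,1],[0,0,0]],
    [0.85,[0,0,0],[0,0,0]]
  ]
}}

```text
time_s: 10.92
ee_pos: [0.603, -0.0123, 0.2282]
eef_rot: [3.142, 0.0, 2.854]
force: [2.2, -2.2, 3.2]
grip_width: 0.0283
grip_force: 10.0
```

Emit:
{"op": "carry_out", "data": {
  "commands": [
    [0.85,[0,0,0.5],[0,0,0]],
    [0.85,[0,0,0],[0,0,0]]
  ]
}}

```text
time_s: 11.18
ee_pos: [0.603, -0.0123, 0.2279]
eef_rot: [3.141, 0.001, 2.854]
force: [1.7, -2.8, 5.6]
grip_width: 0.0277
grip_force: 10.0
```

Contact felt: 5.6 N upward. Easing a touch, then drawing back.

Emit:
{"op": "carry_out", "data": {
  "commands": [
    [0.85,[1,0,-0.5],[0,0,0]],
    [0.85,[1,0,0],[0,0,0]],
    [0.85,[0,0,0],[0,0,0]]
  ]
}}

```text
time_s: 11.55
ee_pos: [0.6014, -0.0119, 0.2282]
eef_rot: [3.141, 0.002, 2.854]
force: [4.7, -3.3, 2.9]
grip_width: 0.0278
grip_force: 10.0
```

Emit:
{"op": "carry_out", "data": {
  "commands": [
    [0.85,[1,0,0],[0,0,0]],
    [0.85,[1,0,0],[0,0,0]],
    [0.85,[0,0,0],[0,0,0]]
  ]
}}

```text
time_s: 11.92
ee_pos: [0.5995, -0.0113, 0.2282]
eef_rot: [3.141, 0.002, 2.854]
force: [4.8, -2.8, 3.0]
grip_width: 0.0275
grip_force: 10.0
```

Emit:
{"op": "carry_out", "data": {
  "commands": [
    [0.85,[1,0,0],[0,0,0]],
    [0.85,[1,0,0],[0,0,0]],
    [0.85,[0,0,0],[0,0,0]]
  ]
}}

```text
time_s: 12.3
ee_pos: [0.5977, -0.0107, 0.2284]
eef_rot: [3.141, 0.002, 2.854]
force: [5.7, -2.9, 4.3]
grip_width: 0.0276
grip_force: 10.0
```

Emit:
{"op": "carry_out", "data": {
  "commands": [
    [0.85,[1,0,0],[0,0,0]],
    [0.85,[0,0,0],[0,0,0]]
  ]
}}

```text
time_s: 12.55
ee_pos: [0.5968, -0.0104, 0.2285]
eef_rot: [3.141, 0.002, 2.854]
force: [5.4, -3.8, 5.1]
grip_width: 0.0279
grip_force: 10.0
```

Emit:
{"op": "carry_out", "data": {
  "commands": [
    [0.85,[1,0,-0.4],[0,0,0]],
    [0.85,[0,0,0],[0,0,0]]
  ]
}}

```text
time_s: 12.8
ee_pos: [0.5957, -0.0101, 0.2288]
eef_rot: [3.141, 0.002, 2.854]
force: [4.7, -3.4, 4.6]
grip_width: 0.0278
grip_force: 10.0
```

Emit:
{"op": "carry_out", "data": {
  "commands": [
    [0.85,[1,0,-0.2],[0,0,0]],
    [0.85,[0,0,0],[0,0,0]]
  ]
}}

```text
time_s: 13.05
ee_pos: [0.5948, -0.0098, 0.2291]
eef_rot: [3.141, 0.002, 2.854]
force: [4.5, -2.8, 3.9]
grip_width: 0.0277
grip_force: 10.0
```

Emit:
{"op": "carry_out", "data": {
  "commands": [
    [0.85,[1,0,-0.2],[0,0,0]],
    [0.85,[0,0,0],[0,0,0]]
  ]
}}

```text
time_s: 13.3
ee_pos: [0.5938, -0.0095, 0.2293]
eef_rot: [3.141, 0.002, 2.854]
force: [4.4, -2.2, 5.1]
grip_width: 0.0278
grip_force: 10.0
```

Emit:
{"op": "carry_out", "data": {
  "commands": [
    [0.85,[1,0,-0.1],[0,0,0]],
    [0.85,[0,0,0],[0,0,0]]
  ]
}}

```text
time_s: 13.55
ee_pos: [0.5929, -0.0093, 0.2295]
eef_rot: [3.141, 0.002, 2.854]
force: [5.3, -2.5, 4.7]
grip_width: 0.0277
grip_force: 10.0
```

```bash
python3 - <<'E'
from h import *
state()
c=shot('side');shot('top');find(['claw_hook','claw_knob','keeper_seat','lever_tip'])
p=proj(c,[[.575,0,.22]])[0];x,y=int(p[0])-40,int(p[1])-30;print(x,y)
cv2.imwrite('pics/v4.png',cv2.resize(c['img'][y:y+60,x:x+80],(800,600),interpolation=cv2.INTER_CUBIC))
E
```

```text
t 13.55 tcp [592.9  -9.3 229.5] yaw 163.51 F [ 5.3 -2.5  4.7] w 0.027654247078092015 gf 10.000385642051697
claw_hook side [584.1  -8.5 211.7] 0.56
claw_hook top [589.9  -9.8 207.4] 0.45
claw_knob side [594.5 -14.  221.9] 0.64
keeper_seat side [590.6 -12.1 208.6] 0.61
lever_tip side [536.    7.8 267.2] 0.5
lever_tip top [536.7   8.1 268.5] 0.53
236 153
```

View pics/v4.png

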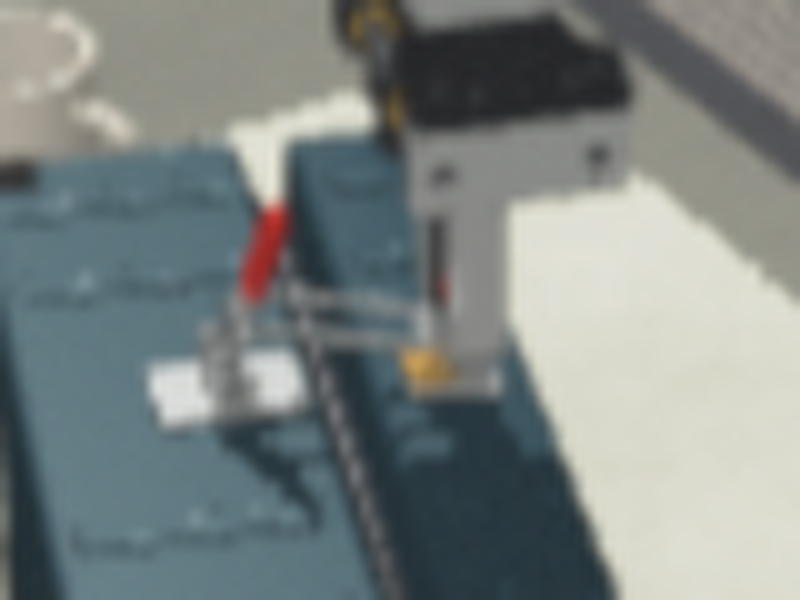

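The lever has come to about 1.94 and the hook sits over the bar (px ~430,360). I'll continue to the catch in small steps.

Emit:
{"op": "carry_out", "data": {
  "commands": [
    [0.85,[1,0,-0.1],[0,0,0]],
    [0.85,[0,0,0],[0,0,0]]
  ]
}}

```text
time_s: 14.3
ee_pos: [0.5923, -0.0091, 0.2297]
eef_rot: [3.141, 0.003, 2.854]
force: [7.9, -3.3, 4.3]
grip_width: 0.0277
grip_force: 10.0
```

Emit:
{"op": "carry_out", "data": {
  "commands": [
    [0.85,[0.7,0,0],[0,0,0]],
    [0.85,[0,0,0],[0,0,0]]
  ]
}}

```text
time_s: 14.55
ee_pos: [0.5919, -0.009, 0.2296]
eef_rot: [3.141, 0.004, 2.854]
force: [10.7, -4.1, 3.4]
grip_width: 0.0279
grip_force: 10.0
```

It has caught: the pull rose to about 11 N. I'll relax and test with a small lift.

Emit:
{"op": "carry_out", "data": {
  "commands": [
    [0.85,[-0.7,0,-1],[0,0,0]],
    [0.85,[0,0,0],[0,0,0]]
  ]
}}

```text
time_s: 14.8
ee_pos: [0.5919, -0.009, 0.2299]
eef_rot: [3.141, 0.001, 2.854]
force: [7.2, -3.0, 0.1]
grip_width: 0.028
grip_force: 10.0
```

Emit:
{"op": "carry_out", "data": {
  "commands": [
    [0.85,[0,0,-1],[0,0,0]],
    [0.85,[0,0,0],[0,0,0]]
  ]
}}

```text
time_s: 15.05
ee_pos: [0.5919, -0.009, 0.2305]
eef_rot: [3.142, 0.001, 2.854]
force: [8.1, -3.6, -2.0]
grip_width: 0.0278
grip_force: 10.0
```

Emit:
{"op": "carry_out", "data": {
  "commands": [
    [0.85,[0,0,-1],[0,0,0]],
    [0.85,[0,0,0],[0,0,0]]
  ]
}}

```text
time_s: 15.3
ee_pos: [0.5918, -0.009, 0.2315]
eef_rot: [3.142, 0.001, 2.854]
force: [7.2, -3.1, -1.6]
grip_width: 0.0279
grip_force: 10.0
```

Emit:
{"op": "carry_out", "data": {
  "commands": [
    [0.85,[0,0,1.5],[0,0,0]],
    [0.85,[-0.4,0,0.5],[0,0,0]],
    [0.8,[0,0,0],[0,0,0]],
    [0.75,[0,0,0],[0,0,0]],
    [0.65,[0,0,0],[0,0,0]],
    [0.55,[0,0,0],[0,0,0]],
    [0.55,[0,0,-20],[0,0,0]],
    [0.55,[0,0,-30],[0,0,0]],
    [0.55,[0,0,-30],[0,0,0]]
  ]
}}

```text
time_s: 16.42
ee_pos: [0.5915, -0.0088, 0.3106]
eef_rot: [3.142, -0.001, 2.854]
force: [-0.2, 0.5, -0.2]
grip_width: 0.0421
grip_force: 0.0
```

```bash
python3 - <<'E'
from h import *
state()
c=shot('side');shot('top');find(['claw_hook','claw_knob','lever_tip'])
p=proj(c,[[.575,0,.22]])[0];x,y=int(p[0])-40,int(p[1])-30;print(x,y)
cv2.imwrite('pics/v5.png',cv2.resize(c['img'][y:y+60,x:x+80],(800,600),interpolation=cv2.INTER_CUBIC))
E
```

```text
t 16.425 tcp [591.5  -8.8 310.6] yaw 163.52 F [-0.2  0.5 -0.2] w 0.042122058587012616 gf 0.0
claw_hook side [587.2  -6.1 214.8] 0.62
claw_knob side [594.5 -11.  227.1] 0.55
claw_knob top [594.1  -8.6 221.7] 0.43
lever_tip side [530.8   8.6 268.1] 0.53
lever_tip top [533.4   7.  265.5] 0.59
236 153
```

View pics/v5.png

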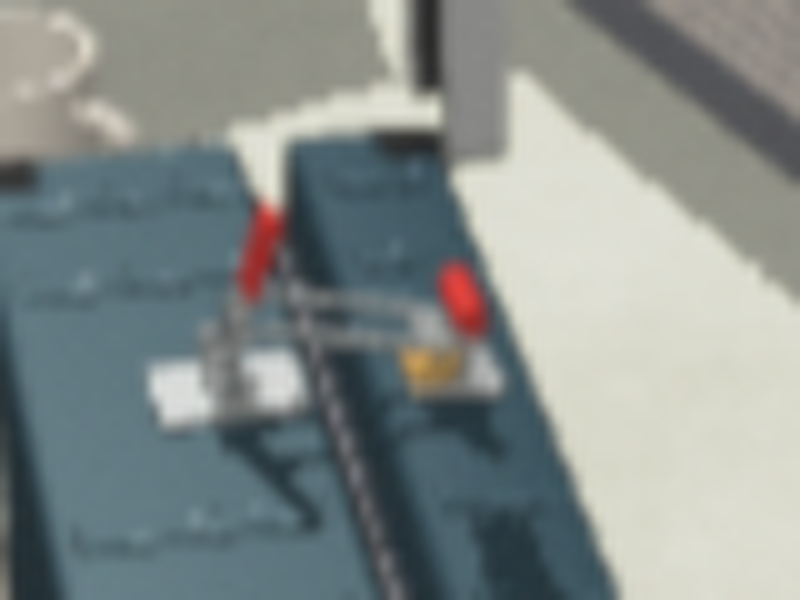

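It's hooked: the knob (px 462,300) stands over the brass bar and the lever is at about 1.88. Next I'll close the fingers and place them on the lid side of the lever, near its end.

Emit:
{"op": "carry_out", "data": {
  "commands": [
    [1,[20,0,0],[0,0,0]],
    [1,[20,0,0],[0,0,0]],
    [1,[6,0,0],[0,0,0]],
    [1,[0,0,15],[0,0,0]],
    [1,[0,0,20],[0,0,0]],
    [1,[0,0,0],[0,0,0]]
  ]
}}

```text
time_s: 17.58
ee_pos: [0.5474, 0.0039, 0.2726]
eef_rot: [-3.141, -0.004, 2.854]
force: [1.1, 0.3, 0.0]
grip_width: 0.0001
grip_force: 0.0
```

Emit:
{"op": "carry_out", "data": {
  "commands": [
    [1,[3,0,0],[0,0,0]],
    [1,[3,0,0],[0,0,0]],
    [1,[2,0,0],[0,0,0]],
    [1,[0,0,0],[0,0,0]]
  ]
}}

```text
time_s: 18.08
ee_pos: [0.5403, 0.0063, 0.2756]
eef_rot: [3.141, 0.002, 2.854]
force: [3.7, -1.6, 2.9]
grip_width: 0.0006
grip_force: 2.1
```

Emit:
{"op": "carry_out", "data": {
  "commands": [
    [1,[4,0,-1],[0,0,0]],
    [1,[4,0,-1],[0,0,0]],
    [1,[0,0,0],[0,0,0]]
  ]
}}

```text
time_s: 18.45
ee_pos: [0.5321, 0.0087, 0.277]
eef_rot: [3.141, -0.0, 2.854]
force: [4.0, 0.6, 2.6]
grip_width: 0.0005
grip_force: 1.7
```

Emit:
{"op": "carry_out", "data": {
  "commands": [
    [1,[4.5,0,-0.5],[0,0,0]],
    [1,[4.5,0,-0.5],[0,0,0]],
    [1,[0,0,0],[0,0,0]]
  ]
}}

```text
time_s: 18.82
ee_pos: [0.5235, 0.0113, 0.2775]
eef_rot: [-3.142, -0.001, 2.854]
force: [3.9, -0.3, -0.5]
grip_width: 0.0004
grip_force: 2.2
```

Emit:
{"op": "carry_out", "data": {
  "commands": [
    [1,[4.5,0,0.5],[0,0,0]],
    [1,[4.5,0,0.5],[0,0,0]],
    [1,[0,0,0],[0,0,0]]
  ]
}}

```text
time_s: 19.2
ee_pos: [0.515, 0.0138, 0.2766]
eef_rot: [3.142, -0.0, 2.854]
force: [5.4, -0.1, -0.1]
grip_width: 0.0004
grip_force: 2.4
```

Emit:
{"op": "carry_out", "data": {
  "commands": [
    [1,[4.3,0,1.5],[0,0,0]],
    [1,[4.3,0,1.5],[0,0,0]],
    [1,[0,0,0],[0,0,0]]
  ]
}}

```text
time_s: 19.58
ee_pos: [0.5069, 0.0163, 0.2738]
eef_rot: [3.141, 0.0, 2.854]
force: [5.0, -0.0, -0.1]
grip_width: 0.0004
grip_force: 2.4
```

```bash
python3 - <<'E'
from h import *
state()
c=shot('side');shot('top');find(['claw_hook','claw_knob','lever_tip','keeper_seat'])
p=proj(c,[[.55,0,.23]])[0];x,y=int(p[0])-40,int(p[1])-30;print(x,y)
cv2.imwrite('pics/v6.png',cv2.resize(c['img'][y:y+60,x:x+80],(800,600),interpolation=cv2.INTER_CUBIC))
E
```

```text
t 19.575 tcp [506.9  16.3 273.8] yaw 163.52 F [ 5.  -0.  -0.1] w 0.0003701191227870672 gf 2.4208102203556336
claw_hook side [ 5.772e+02 -5.000e-01  2.131e+02] 0.43
claw_hook top [577.6  -7.1 211.2] 0.46
claw_knob side [585.1  -8.8 226.1] 0.41
claw_knob top [579.7  -6.6 221.6] 0.63
lever_tip side [622.1 451.8  -3.4] 0.73
lever_tip top [578.   -5.7 209.7] 0.5
keeper_seat side [582.   -9.4 210.6] 0.41
keeper_seat top [580.   -4.6 210.5] 0.61
229 153
```

View pics/v6.png

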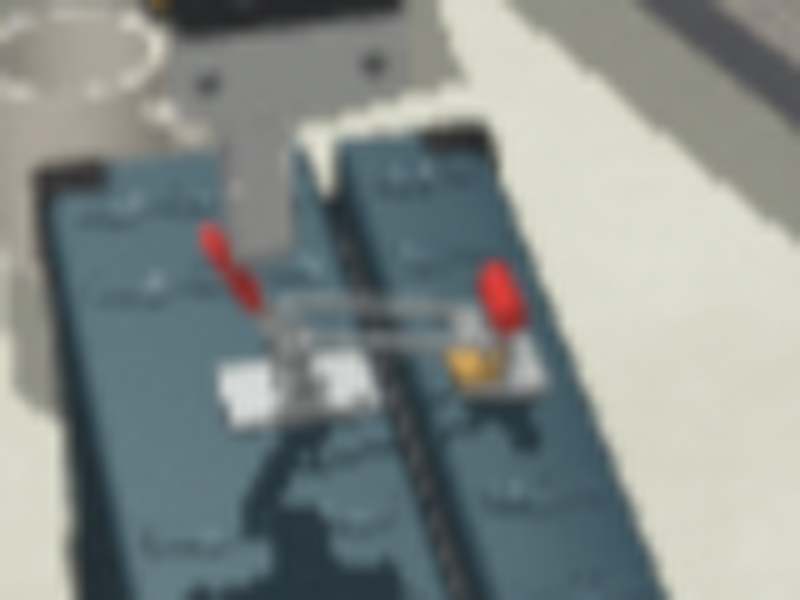

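The claw is still on the bar (px 475,360), the gap is narrowing, and the lever at about 1.1 is swinging over. I'll continue along the arc.

Emit:
{"op": "carry_out", "data": {
  "commands": [
    [1,[3.9,0,2.2],[0,0,0]],
    [1,[3.9,0,2.2],[0,0,0]],
    [1,[0,0,0],[0,0,0]]
  ]
}}

```text
time_s: 20.45
ee_pos: [0.4993, 0.0185, 0.2694]
eef_rot: [3.141, 0.0, 2.854]
force: [5.1, 0.3, 1.3]
grip_width: 0.0003
grip_force: 2.1
```

Emit:
{"op": "carry_out", "data": {
  "commands": [
    [1,[3.4,0,3],[0,0,0]],
    [1,[3.4,0,3],[0,0,0]],
    [1,[0,0,0],[0,0,0]]
  ]
}}

```text
time_s: 20.82
ee_pos: [0.4927, 0.0204, 0.2634]
eef_rot: [3.142, -0.0, 2.854]
force: [3.1, 0.9, 1.3]
grip_width: 0.0007
grip_force: 1.5
```

Emit:
{"op": "carry_out", "data": {
  "commands": [
    [1,[2.8,0,3.5],[0,0,0]],
    [1,[2.7,0,3.5],[0,0,0]],
    [1,[0,0,0],[0,0,0]]
  ]
}}

```text
time_s: 21.2
ee_pos: [0.4871, 0.0218, 0.256]
eef_rot: [-3.141, -0.001, 2.854]
force: [1.3, 1.6, 1.1]
grip_width: 0.0003
grip_force: 0.8
```

Emit:
{"op": "carry_out", "data": {
  "commands": [
    [1,[2,0,4],[0,0,0]],
    [1,[2,0,4],[0,0,0]],
    [1,[0,0,0],[0,0,0]]
  ]
}}

```text
time_s: 21.58
ee_pos: [0.4833, 0.023, 0.2479]
eef_rot: [-3.141, -0.001, 2.854]
force: [0.2, -0.7, -0.3]
grip_width: 0.0005
grip_force: 0.0
```

Emit:
{"op": "carry_out", "data": {
  "commands": [
    [1,[1.2,0,4],[0,0,0]],
    [1,[1,0,4],[0,0,0]],
    [1,[0,0,0],[0,0,0]]
  ]
}}

```text
time_s: 21.95
ee_pos: [0.4814, 0.0236, 0.24]
eef_rot: [-3.141, -0.001, 2.854]
force: [-0.6, 0.4, 0.7]
grip_width: 0.0002
grip_force: 0.0
```

Emit:
{"op": "carry_out", "data": {
  "commands": [
    [1,[0,0,2],[0,0,0]],
    [1,[0,0,1],[0,0,0]],
    [1,[0,0,0],[0,0,0]]
  ]
}}

```text
time_s: 22.32
ee_pos: [0.4816, 0.0236, 0.2374]
eef_rot: [-3.142, -0.0, 2.854]
force: [-0.1, 0.4, 0.8]
grip_width: 0.0002
grip_force: 0.0
```

Emit:
{"op": "carry_out", "data": {
  "commands": [
    [1,[0,0,1],[0,0,0]],
    [1,[0,0,1],[0,0,0]],
    [1,[0,0,0],[0,0,0]]
  ]
}}

```text
time_s: 22.7
ee_pos: [0.4816, 0.0236, 0.2356]
eef_rot: [3.142, 0.0, 2.854]
force: [-0.4, 0.4, 1.6]
grip_width: 0.0007
grip_force: 0.7
```

Emit:
{"op": "carry_out", "data": {
  "commands": [
    [1,[0,0,1],[0,0,0]],
    [1,[0,0,0],[0,0,0]]
  ]
}}

```text
time_s: 22.95
ee_pos: [0.4817, 0.0236, 0.2354]
eef_rot: [3.141, 0.001, 2.854]
force: [-4.2, -0.1, 9.3]
grip_width: 0.0007
grip_force: 5.0
```

The lever is flat: solid contact at the predicted height. I'll retract and check.

Emit:
{"op": "carry_out", "data": {
  "commands": [
    [1,[0,0,-20],[0,0,0]],
    [1,[0,0,-50],[0,0,0]],
    [1,[0,0,-50],[0,0,0]],
    [1,[30,30,-20],[0,0,0]],
    [1,[30,40,0],[0,0,0]],
    [1,[0,50,0],[0,0,0]],
    [1,[0,50,0],[0,0,0]],
    [1,[0,0,0],[0,0,0]],
    [1,[0,0,0],[0,0,0]]
  ]
}}

```text
time_s: 24.08
ee_pos: [0.4722, 0.2033, 0.3743]
eef_rot: [-3.141, -0.0, 2.854]
force: [-0.5, -0.7, -0.0]
grip_width: 0.0007
grip_force: 0.0
```

```bash
python3 - <<'E'
from h import *
state()
for c,n in((shot('side'),'s'),(shot('top'),'t')):
    p=proj(c,[[.54,0,.22]])[0];x,y=int(p[0])-40,int(p[1])-40
    cv2.imwrite(f'pics/{n}c.png',cv2.resize(c['img'][y:y+80,x:x+80],(400,400),interpolation=cv2.INTER_CUBIC))
cv2.imwrite('pics/v7.png',cv2.hconcat([cv2.imread('pics/sc.png'),cv2.imread('pics/tc.png')]))
find(['claw_hook','lever_tip','keeper_seat'])
E
```

```text
t 24.075 tcp [472.2 203.3 374.3] yaw 163.52 F [-0.5 -0.7 -0. ] w 0.0006645817710627534 gf 0.0
claw_hook side [574.9   0.6 216.5] 0.67
claw_hook top [576.   -5.9 211.9] 0.47
lever_tip side [465.2  30.8 215.3] 0.68
lever_tip top [464.   33.2 215.3] 0.74
keeper_seat side [575.3  -5.2 209.3] 0.55
keeper_seat top [577.2  -3.  211.3] 0.53
```

View pics/v7.png

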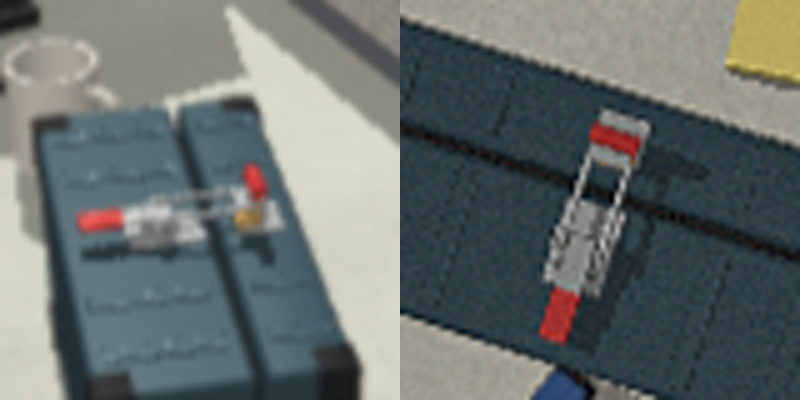

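The lever lies flat, the hook is on the bar and the lid is drawn tight (seam about 2 px wide in the top view). Nothing else has moved.

```bash
python3 -c "
from station import ctrl
print(ctrl.hand_in())"
```

```text
the job is handed in; nothing more can be done
None
```

I closed the case and handed the job in: the claw is hooked on the keeper, the lever lies flat, the lid is drawn tight and the arm is clear. The judge returned no verdict.

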